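# Refit the guard frame on the tube roller mixer

## Task

The blood-tube roller mixer stands loaded with its guard frame off. Pick up the longer of the two loose metal frames by its upright grip, bring both of its end holes over the mixer's two pins, lower it gently until it lies fully down and flat on the mixer, and let go. Leave the shorter frame where it lies.

Things in the scene. Friction and masses are not known exactly. Their poses are not given: they have to be found in the camera images.
- frame_mid (a point): Longer loose aluminium frame, flat on the bench: 190 (own y) x 110 (own x) x 6 mm, 0.25 kg, same both ways round. Holes 30 mm wide through its solid ends at own y = +-70 mm; side rails at own x = +-49 mm. An upright grip plate 12 mm thick (own x), 76 mm long (own y), rises from its middle to 64 mm above the underside. This point: in the grip, 32 mm above the underside; pinch it here.
- deck_mid (a point): Midpoint between the two steel pins of the fixed cream roller mixer (150 own x, 220 own y), at the height of the black ledges the frame lies on, 85 mm above the bench. Pins at own y = +-70 mm, 10 mm thick, 30 mm tall above the ledges, top 12 mm tapered; tubes between stay 10 mm lower than the ledges. Frame fitted: frame_mid is 32 mm above this point, own y axes parallel, either way round.
- short_frame_mid (a point): Shorter frame of the same metal and make, for another machine, to be left alone: 126 (own y) x 110 (own x) mm, holes only 88 mm apart, similar upright grip 54 mm long. It lies flat on the bench beside the long one; either may be nearer the mixer. This point: its centre, 32 mm above its underside.
Things that resemble listed ones, but are neither listed nor needed, are in the scene too. Leave any brown or turquoise look-alike of the part that bears frame_mid alone.

How it is judged:
At the end, for the whole second after the job is handed in: The longer frame lies at rest, released, level (3.4 deg) and fully down (4 mm) on the mixer with a pin through each end hole (centre within 15 mm of the pins' midpoint, length within 14 deg of their line); the shorter frame is within 30 mm of its start (horizontal distance between frame_mid and deck_mid below 0.015 m and angle between the y axis of frame_mid and the y axis of deck_mid, either way round below 0.25 rad and z of frame_mid in the frame of deck_mid between 0.028 and 0.036 m and angle between frame_mid's own z axis and vertical below 0.06 rad and linear speed of frame below 0.02 m/s and distance of short_frame_mid from where it was at the start of the episode below 0.03 m); the robot touches nothing.
It fails at once if the shorter frame was moved more than 30 mm from where it lay (distance of short_frame_mid from where it was at the start of the episode above 0.03 m).
It fails at once if the frame was dropped or slammed onto the mixer (faster than 0.8 m/s at the pins, a fall of over 30 mm) (horizontal distance between frame_mid and deck_mid below 0.05 m and z of frame_mid in the frame of deck_mid below 0.12 m and linear speed of frame above 0.8 m/s).
It also fails if it takes over 38 s, if anything falls off the work surface, if the arm or the gripper's body presses on something with over 40 N, if the wrist force passes 120 N, or if a joint passes its speed limit or range.

## Robot

A 6-joint arm with a two-finger parallel gripper is mounted at the origin on the work surface. World frame = base frame: x ahead of the robot, y to its left, z up, the work surface at z = 0. Lengths are in m, angles in rad, forces in N, time in s.
With the tool pointing down it reaches from about 0.35 to 0.975 m from the base axis. Payload 17.4 kg.
Tool frame: the origin (TCP) lies between the finger pads; the fingertips stand ahead of it and the grasp point (between the pads) lies 11 mm behind it (env.tip_reach is the z of the fingertips in the tool frame, in m); z points along the fingers, y is the line along which they close (so a half turn about z gives the same grasp; the last joint's range is limited). The gripper opens to 85 mm and grips with 20 to 120 N. Pads are 22 mm wide; open, the fingers measure 114 mm over their backs; the gripper's body (76 mm by 85 mm) begins 54 mm behind the grasp point. The pads swing forward as they close: fully open they stand 13 mm farther back than shut.
Start: joints at [1.197, 0.116, 1.442, -0, 1.584, -0.038], TCP at [0.222, 0.637, 0.239] pointing down, gripper open.
Joint ranges: [-2.83, 2.83], [-0.83, 2.19], [0.07, 2.5], [-1.14, 4.28], [0.01, 3], [-2.97, 2.97]. Speed limits (rad/s): [1.89, 1.89, 2.22, 3.14, 3.14, 3.14].

## Interface

Orientations are given as a 3x3 rotation matrix whose columns are the frame's x, y, z axes.
In Python, from bench import env, snapshot, camera_params gives the robot as it stands.
- The arm moves only by the tool send_rows, never from a script. Its argument "increments" is a list of rows, each an object of numbers: "tx", "ty", "tz": the shift along the tool's x, y, z in m; "ax", "ay", "az": the turn, a rotation vector about the tool's x, y, z in rad; "grip": the closure, from -1 (fully open) to 1 (shut). A call has 1 to 20 rows; each row is the pose to reach, as a shift and turn from the pose commanded when the call began, along the tool's axes at that moment; what a row does not reach only later rows make up. A row lasts 1/10 s, in which the tool goes at most 50 mm and 8.59 degrees, less where a joint would pass 70% of its speed; a pose out of reach is approached as far as the arm can. A call with a gripper value outside its range is refused whole. The fingers move at their own pace and stop on an object; "squeeze" is the grip in N (left out, the last holds). Time passes only in rows, so rows that repeat a pose let the fingers close. It gives the time, the measured TCP pose, the force, the opening and the grip force at its end, in the units of the state.
- env.state(): the state, without advancing time (a new reading comes with each control period).
- snapshot(name): name is "scene" or "top"; returns (picture, depth): 400x640x3 uint8, red, green, blue; 400x640 float32, m along the optical axis (not along the pixel's ray), 0 where there is no reading.
- camera_params(name): a dict with "fx", "fy", "cx", "cy" (pixels), "R" (3x3) and "t" (3): a world point X has camera coordinates R X + t. Camera axes: x right, y down, z forward; pixel columns grow to the right and rows downward; lengths in m; the calibration is good to about 2 mm. A picture is of the moment at which its call begins. camera_params takes no time and is no camera call.
- env.job_done(): hands the job in; it is judged then, once.
The state is a dict: "clock": time; "qpos": joint angles; "qvel": joint speeds; "joint_efforts": joint torques, N m; "tcp_pos": TCP position; "eef_rot": TCP orientation; "contact_force": force on the tool from outside, world axes, zero at the start; "wrist_torque": the same for the moment, N m; "finger_gap": opening from 0.0 (shut) to 1.0 (fully open); "gripper_force": force on a finger pad.
Only numpy, scipy, OpenCV 4.12 (cv2) and the standard library are available. Lean on these libraries where they do the work, as an engineer would, in place of code of your own. Each camera call takes 0.05 s, during which the arm holds its last target. There are 200 camera calls.

## Working session

There is one attempt and no reset: what is moved stays moved. The work goes in short steps, Python scripts to look and compute and a tool call to move; the robot and the scene stay as the last step left them, time stands still between calls to the robot, and variables do not carry over. Pictures are saved under pics/ and viewed, at most 10 in all, crops included, and the job is handed in when it is done.

Besides the shell and the picture viewer there is one more tool, called after "Call:" as a command line: name --argument value ..., lists and objects as JSON in quotes. send_rows: Moves the arm, as the interface text tells. Its arguments: {"type":"object","properties":{"increments":{"type":"array","items":{"type":"object","properties":{"tx":{"type":"number"},"ty":{"type":"number"},"tz":{"type":"number"},"ax":{"type":"number"},"ay":{"type":"number"},"az":{"type":"number"},"grip":{"type":"number"}}}},"squeeze":{"type":"number"}},"required":["increments"]}

```bash
mkdir -p pics; ls
cat > h.py <<'E'
import numpy as np, cv2
from bench import env, snapshot, camera_params
def world(name,d):
    c=camera_params(name); v,u=np.mgrid[:d.shape[0],:d.shape[1]]
    P=np.dstack([(u-c['cx'])/c['fx']*d,(v-c['cy'])/c['fy']*d,d])
    return (P-np.array(c['t']))@np.array(c['R'])
def save(p,n): cv2.imwrite('pics/'+n,p[:,:,::-1])
E
python3 - <<'E'
from h import *
for n in('scene','top'):
    p,d=snapshot(n); save(p,n+'0.png'); np.save(n+'0.npy',world(n,d)); c=camera_params(n);print(n,-np.array(c['R']).T@np.array(c['t']),c['fx'])
s=env.state();print(s['clock'],s['tcp_pos'],np.round(s['eef_rot'],3),env.tip_reach)
E
```

```text
pics
scene [1.08804286 0.12522498 0.98011376] 393.9925369465125
top [ 0.20269281 -0.12887786  1.31822494] 474.8182750878999
0.1 [0.22237063 0.63714913 0.23865806] [[-0.944  0.33  -0.   ]
 [ 0.33   0.944 -0.001]
 [ 0.    -0.001 -1.   ]] 0.008
```

View pics/top0.png

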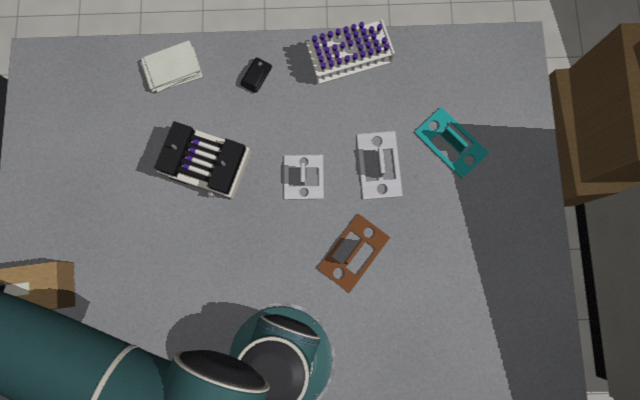

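View pics/scene0.png

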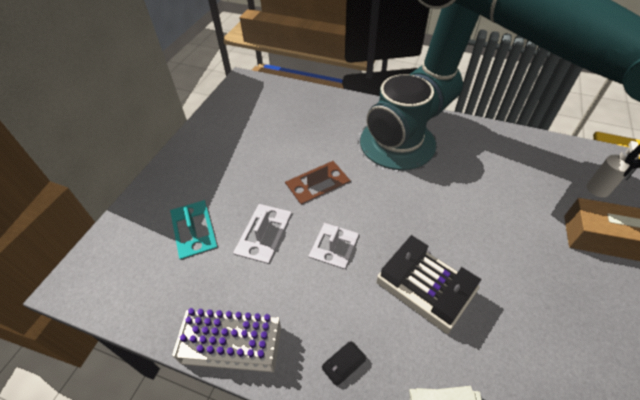

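The top view shows the mixer at about (203,160), the short frame at (304,177) and the long white frame at (379,165). The brown and turquoise look-alikes are at (353,253) and (451,143). Next I'll measure the long frame and mixer from depth.

Run:
```python
from h import *
T=np.load('top0.npy')
def rect(n,c0,c1,r0,r1,z0,z1,W=T):
    P=W[r0:r1,c0:c1].reshape(-1,3); P=P[(P[:,2]>z0)&(P[:,2]<z1)]
    r=cv2.minAreaRect((P[:,:2]*1000).astype(np.float32)); b=cv2.boxPoints(r)
    e=[b[1]-b[0],b[2]-b[1]]; L=max(e,key=np.linalg.norm); 
    print(n,len(P),'c',np.round(r[0],1),'size',np.round(r[1],1),'long dir deg',round(np.degrees(np.arctan2(L[1],L[0]))%180,1),'med',np.round(np.median(P,0),4), 'mean',np.round(P.mean(0),4))
rect('long plate',350,410,125,205,.0035,.012)
rect('long grip',350,410,125,205,.055,.08)
rect('short plate',278,330,148,205,.0035,.012)
rect('short grip',278,330,148,205,.055,.08)
rect('mixer ledges',150,255,115,205,.078,.092)
rect('mixer all',150,255,115,205,.02,.092)
rect('pin1',160,200,120,165,.1,.13)
rect('pin2',205,240,140,185,.1,.13)
p=cv2.imread('pics/top0.png')[105:210,145:415]; cv2.imwrite('pics/crop0.png',cv2.resize(p,(800,311),interpolation=cv2.INTER_CUBIC))
```

```text
long plate 1834 c [ 522.4 -291. ] size [169.6 232.6] long dir deg 177.6 med [ 0.5193 -0.2877  0.0064] mean [ 0.5199 -0.2891  0.0067]
long grip 128 c [ 520.3 -289.3] size [76.7 12.7] long dir deg 2.5 med [ 0.5185 -0.2884  0.0646] mean [ 0.5191 -0.2887  0.0644]
short plate 1262 c [495.3 -72.8] size [145.8 163.1] long dir deg 178.2 med [ 0.4936 -0.0786  0.0064] mean [ 0.4931 -0.075   0.0067]
short grip 98 c [491.8 -74.8] size [11. 53.] long dir deg 178.9 med [ 0.4908 -0.0748  0.0646] mean [ 0.4912 -0.0747  0.0638]
mixer ledges 2173 c [541.  201.6] size [210.  140.8] long dir deg 69.3 med [0.5389 0.2009 0.0859] mean [0.5391 0.2002 0.0857]
mixer all 4572 c [535.9 203. ] size [221.8 162.8] long dir deg 68.7 med [0.5319 0.1974 0.0758] mean [0.5327 0.196  0.0723]
pin1 14 c [565.  266.4] size [6.9 7.7] long dir deg 139.7 med [0.5647 0.2656 0.1089] mean [0.5648 0.2659 0.109 ]
pin2 11 c [514.9 134.2] size [3.7 7.5] long dir deg 135.8 med [0.5141 0.1341 0.1083] mean [0.5145 0.1344 0.1088]
```

View pics/crop0.png

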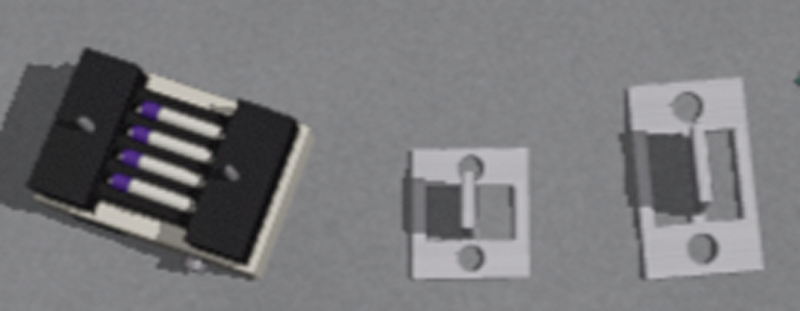

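The crop shows pins at (87,125) and (232,172), and the long frame's holes at (687,106) and (703,247). The pin distance measures 141 mm, which matches. I'll check the frame's yaw with the holes and work out the first move.

```bash
cat >> h.py <<'E'
def ray(name,u,v,z):
    c=camera_params(name);R=np.array(c['R']);o=-R.T@np.array(c['t']);k=R.T@np.array([(u-c['cx'])/c['fx'],(v-c['cy'])/c['fy'],1]);return o+k*(z-o[2])/k[2]
def move(target,yaw_y):  # tool-axes shift and az to bring tool y to world angle yaw_y (deg), tool down
    s=env.state();R=np.array(s['eef_rot']);d=R.T@(np.array(target)-s['tcp_pos'])
    a=np.degrees(np.arctan2(R[1,1],R[0,1]))
    Rt=np.array([[np.sin(np.radians(yaw_y)),np.cos(np.radians(yaw_y)),0],[-np.cos(np.radians(yaw_y)),np.sin(np.radians(yaw_y)),0],[0,0,-1]])
    print('shift',np.round(d,4),'rotvec',np.round(cv2.Rodrigues(R.T@Rt)[0].ravel(),4),'yaw now',round(a,2))
E
python3 - <<'E'
from h import *
f=lambda x,y:(145+(x+.5)/2.963-.5,105+(y+.5)/2.962-.5)
h=[ray('top',*f(x,y),.005) for x,y in((687,106),(703,247))]
d=h[0]-h[1];print('holes',h,(h[0]+h[1])/2,np.linalg.norm(d),np.degrees(np.arctan2(d[1],d[0])))
T=np.load('top0.npy');P=T[125:205,350:410].reshape(-1,3);g=P[(P[:,2]>.055)]
w,V=np.linalg.eigh(np.cov(g[:,:2].T));print(np.degrees(np.arctan2(V[1,1],V[0,1]))%180)
q=P[(P[:,2]>.004)&(P[:,2]<.009)&(np.abs(P[:,1]+.289)<.07)&(np.abs(P[:,0]-.52)<.105)]
r=cv2.minAreaRect((q[:,:2]*1000).astype(np.float32));print(r)
move([.52,-.289,.2],95-180)
E
```

```text
holes [array([ 0.59182281, -0.28504762,  0.005     ]), array([ 0.45254555, -0.29315711,  0.005     ])] [ 0.52218418 -0.28910236  0.005     ] 0.13951314640354964 3.3323154379142608
153.73742573205973
((520.142578125, -289.5243225097656), (138.97491455078125, 209.8102569580078), 89.75888061523438)
shift [-0.5862 -0.7763  0.0394] rotvec [-3.2980e-01 -1.5358e+00  8.0000e-04] yaw now 70.76
```

```bash
sed -i 's/Rt=np.array.*/c,q=np.cos(np.radians(yaw_y)),np.sin(np.radians(yaw_y));Rt=np.array([[-q,c,0],[c,q,0],[0,0,-1]])/' h.py; python3 -c "
from h import *
move([.521,-.289,.2],93-180)"
```

```text
shift [-0.5871 -0.776   0.0394] rotvec [-3.0000e-04  1.4000e-03  2.7534e+00] yaw now 70.76
```

Call:
send_rows --increments '[{"tx": -0.01,"ty": -0.014,"az": 0.08,"grip": -1},{"tx": -0.03,"ty": -0.04,"az": 0.2},{"tx": -0.06,"ty": -0.08,"az": 0.35},{"tx": -0.09,"ty": -0.119,"tz": 0.005,"az": 0.5},{"tx": -0.12,"ty": -0.159,"tz": 0.01,"az": 0.65},{"tx": -0.15,"ty": -0.198,"tz": 0.01,"az": 0.8},{"tx": -0.18,"ty": -0.238,"tz": 0.01,"az": 0.95},{"tx": -0.21,"ty": -0.278,"tz": 0.01,"az": 1.1},{"tx": -0.24,"ty": -0.317,"tz": 0.01,"az": 1.25},{"tx": -0.27,"ty": -0.357,"tz": 0.01,"az": 1.4},{"tx": -0.3,"ty": -0.397,"tz": 0.01,"az": 1.54},{"tx": -0.33,"ty": -0.436,"tz": 0.015,"az": 1.68},{"tx": -0.36,"ty": -0.476,"tz": 0.02,"az": 1.82},{"tx": -0.39,"ty": -0.516,"tz": 0.025,"az": 1.96},{"tx": -0.42,"ty": -0.555,"tz": 0.03,"az": 2.1},{"tx": -0.45,"ty": -0.595,"tz": 0.035,"az": 2.24},{"tx": -0.48,"ty": -0.634,"tz": 0.039,"az": 2.38},{"tx": -0.51,"ty": -0.674,"tz": 0.039,"az": 2.5},{"tx": -0.54,"ty": -0.714,"tz": 0.039,"az": 2.62},{"tx": -0.565,"ty": -0.747,"tz": 0.039,"az": 2.7}]'

```text
invalid input at $.increments[0]: expected keys tx, ty, tz, ax, ay, az, grip
```

Call:
send_rows --increments '[{"tx": -0.01,"ty": -0.014,"tz": 0,"ax": 0,"ay": 0,"az": 0.08,"grip": -1},{"tx": -0.03,"ty": -0.04,"tz": 0,"ax": 0,"ay": 0,"az": 0.2,"grip": -1},{"tx": -0.06,"ty": -0.08,"tz": 0,"ax": 0,"ay": 0,"az": 0.35,"grip": -1},{"tx": -0.09,"ty": -0.119,"tz": 0,"ax": 0,"ay": 0,"az": 0.5,"grip": -1},{"tx": -0.12,"ty": -0.159,"tz": 0,"ax": 0,"ay": 0,"az": 0.65,"grip": -1},{"tx": -0.15,"ty": -0.198,"tz": 0,"ax": 0,"ay": 0,"az": 0.8,"grip": -1},{"tx": -0.18,"ty": -0.238,"tz": 0,"ax": 0,"ay": 0,"az": 0.95,"grip": -1},{"tx": -0.21,"ty": -0.278,"tz": 0,"ax": 0,"ay": 0,"az": 1.1,"grip": -1},{"tx": -0.24,"ty": -0.317,"tz": 0,"ax": 0,"ay": 0,"az": 1.25,"grip": -1},{"tx": -0.27,"ty": -0.357,"tz": 0,"ax": 0,"ay": 0,"az": 1.4,"grip": -1},{"tx": -0.3,"ty": -0.397,"tz": 0,"ax": 0,"ay": 0,"az": 1.54,"grip": -1},{"tx": -0.33,"ty": -0.436,"tz": 0,"ax": 0,"ay": 0,"az": 1.68,"grip": -1},{"tx": -0.36,"ty": -0.476,"tz": 0.005,"ax": 0,"ay": 0,"az": 1.82,"grip": -1},{"tx": -0.39,"ty": -0.516,"tz": 0.01,"ax": 0,"ay": 0,"az": 1.96,"grip": -1},{"tx": -0.42,"ty": -0.555,"tz": 0.015,"ax": 0,"ay": 0,"az": 2.1,"grip": -1},{"tx": -0.45,"ty": -0.595,"tz": 0.02,"ax": 0,"ay": 0,"az": 2.24,"grip": -1},{"tx": -0.48,"ty": -0.634,"tz": 0.025,"ax": 0,"ay": 0,"az": 2.38,"grip": -1},{"tx": -0.51,"ty": -0.674,"tz": 0.03,"ax": 0,"ay": 0,"az": 2.5,"grip": -1},{"tx": -0.54,"ty": -0.714,"tz": 0.035,"ax": 0,"ay": 0,"az": 2.62,"grip": -1},{"tx": -0.565,"ty": -0.747,"tz": 0.039,"ax": 0,"ay": 0,"az": 2.7,"grip": -1}]'

```text
clock: 2.1
tcp_pos: [0.5098, -0.2567, 0.1995]
eef_rot: [[0.995, 0.1, -0.001], [0.1, -0.995, 0.0], [-0.001, -0.0, -1.0]]
contact_force: [-0.1, 0.3, 0.8]
finger_gap: 0.999
gripper_force: 0.0
```

```bash
python3 -c "
from h import *
print(np.round(env.state()['qpos'],3),env.state()['clock'])
move([.521,-.289,.1],93-180)
move([.521,-.289,.022],93-180)"
```

```text
[-0.511 -0.098  1.721 -0.     1.519  0.96 ] 2.1
shift [0.008  0.0333 0.0995] rotvec [-0.0002  0.0006  0.0476] yaw now -84.27
shift [0.0081 0.0333 0.1775] rotvec [-0.0002  0.0006  0.0476] yaw now -84.27
```

Call:
send_rows --increments '[{"tx": 0.008,"ty": 0.033,"tz": 0,"ax": 0,"ay": 0,"az": 0.048,"grip": -1},{"tx": 0.008,"ty": 0.033,"tz": 0.02,"ax": 0,"ay": 0,"az": 0.048,"grip": -1},{"tx": 0.008,"ty": 0.033,"tz": 0.05,"ax": 0,"ay": 0,"az": 0.048,"grip": -1},{"tx": 0.008,"ty": 0.033,"tz": 0.08,"ax": 0,"ay": 0,"az": 0.048,"grip": -1},{"tx": 0.008,"ty": 0.033,"tz": 0.1,"ax": 0,"ay": 0,"az": 0.048,"grip": -1},{"tx": 0.008,"ty": 0.033,"tz": 0.1,"ax": 0,"ay": 0,"az": 0.048,"grip": -1}]'

```text
clock: 2.7
tcp_pos: [0.5198, -0.2854, 0.097]
eef_rot: [[0.998, 0.058, -0.004], [0.058, -0.998, 0.003], [-0.004, -0.003, -1.0]]
contact_force: [-0.4, 0.4, 0.3]
finger_gap: 1.0
gripper_force: 0.0
```

```bash
python3 -c "
from h import *
move([.521,-.289,.022],93-180)
p,d=snapshot('scene'); cv2.imwrite('pics/s1.png',cv2.resize(p[140:290,190:400,::-1],(800,571)))"
```

```text
shift [0.0013 0.0039 0.075 ] rotvec [-0.0029  0.0042  0.0054] yaw now -86.69
```

View pics/s1.png

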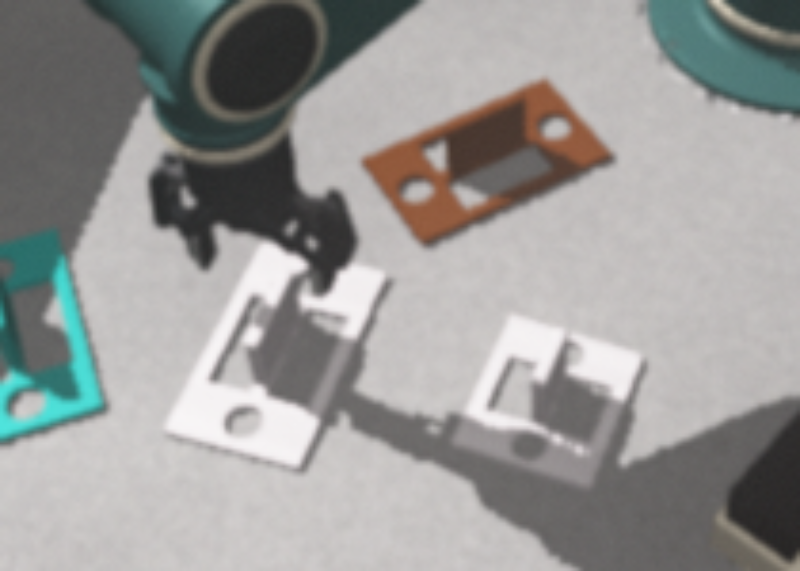

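The gripper straddles the long frame's upright grip, which tops out near (290,285). I'll descend and close.

Call:
send_rows --increments '[{"tx": 0.001,"ty": 0.003,"tz": 0.02,"ax": 0,"ay": 0,"az": 0.005,"grip": -1},{"tx": 0.001,"ty": 0.003,"tz": 0.045,"ax": 0,"ay": 0,"az": 0.005,"grip": -1},{"tx": 0.001,"ty": 0.003,"tz": 0.065,"ax": 0,"ay": 0,"az": 0.005,"grip": -1},{"tx": 0.001,"ty": 0.003,"tz": 0.075,"ax": 0,"ay": 0,"az": 0.005,"grip": -0.5},{"tx": 0.001,"ty": 0.003,"tz": 0.075,"ax": 0,"ay": 0,"az": 0.005,"grip": 0},{"tx": 0.001,"ty": 0.003,"tz": 0.075,"ax": 0,"ay": 0,"az": 0.005,"grip": 0.5},{"tx": 0.001,"ty": 0.003,"tz": 0.075,"ax": 0,"ay": 0,"az": 0.005,"grip": 1},{"tx": 0.001,"ty": 0.003,"tz": 0.075,"ax": 0,"ay": 0,"az": 0.005,"grip": 1},{"tx": 0.001,"ty": 0.003,"tz": 0.075,"ax": 0,"ay": 0,"az": 0.005,"grip": 1},{"tx": 0.001,"ty": 0.003,"tz": 0.075,"ax": 0,"ay": 0,"az": 0.005,"grip": 1},{"tx": 0.001,"ty": 0.003,"tz": 0.075,"ax": 0,"ay": 0,"az": 0.005,"grip": 1},{"tx": 0.001,"ty": 0.003,"tz": 0.075,"ax": 0,"ay": 0,"az": 0.005,"grip": 1}]' --squeeze 60

```text
clock: 3.95
tcp_pos: [0.5229, -0.2893, 0.0266]
eef_rot: [[0.999, 0.053, 0.001], [0.053, -0.999, -0.001], [0.001, 0.001, -1.0]]
contact_force: [-0.8, 1.3, 5.9]
finger_gap: 0.13
gripper_force: 60.1
```

Call:
send_rows --increments '[{"tx": 0,"ty": 0,"tz": -0.005,"ax": 0,"ay": 0,"az": 0,"grip": 1},{"tx": 0,"ty": 0,"tz": -0.015,"ax": 0,"ay": 0,"az": 0,"grip": 1},{"tx": 0,"ty": 0,"tz": -0.035,"ax": 0,"ay": 0,"az": 0,"grip": 1},{"tx": 0,"ty": 0,"tz": -0.06,"ax": 0,"ay": 0,"az": 0,"grip": 1},{"tx": 0,"ty": 0,"tz": -0.09,"ax": 0,"ay": 0,"az": 0,"grip": 1},{"tx": 0,"ty": 0,"tz": -0.12,"ax": 0,"ay": 0,"az": 0,"grip": 1},{"tx": 0,"ty": 0,"tz": -0.15,"ax": 0,"ay": 0,"az": 0,"grip": 1},{"tx": 0,"ty": 0,"tz": -0.17,"ax": 0,"ay": 0,"az": 0,"grip": 1},{"tx": 0,"ty": 0,"tz": -0.18,"ax": 0,"ay": 0,"az": 0,"grip": 1},{"tx": 0,"ty": 0,"tz": -0.18,"ax": 0,"ay": 0,"az": 0,"grip": 1}]'

```text
clock: 4.95
tcp_pos: [0.5226, -0.2892, 0.2068]
eef_rot: [[0.999, 0.053, 0.002], [0.053, -0.999, -0.001], [0.002, 0.001, -1.0]]
contact_force: [1.0, -0.4, -3.6]
finger_gap: 0.131
gripper_force: 58.6
```

```bash
python3 -c "
from h import *
move([.5397,.2,.205],-20.9)
s=env.state();print(s['contact_force'],s['finger_gap'],s['tcp_pos'])"
```

```text
shift [ 0.0429 -0.4876  0.0013] rotvec [ 2.0000e-03 -8.0000e-04 -1.1532e+00] yaw now -86.97
[ 1.00799001 -0.3547336  -3.64993698] 0.1311184502186561 [ 0.52257136 -0.28922113  0.20677558]
```

Call:
send_rows --increments '[{"tx": 0.001,"ty": -0.008,"tz": 0,"ax": 0,"ay": 0,"az": -0.02,"grip": 1},{"tx": 0.002,"ty": -0.025,"tz": 0,"ax": 0,"ay": 0,"az": -0.06,"grip": 1},{"tx": 0.004,"ty": -0.05,"tz": 0,"ax": 0,"ay": 0,"az": -0.12,"grip": 1},{"tx": 0.007,"ty": -0.08,"tz": 0,"ax": 0,"ay": 0,"az": -0.19,"grip": 1},{"tx": 0.01,"ty": -0.112,"tz": 0,"ax": 0,"ay": 0,"az": -0.27,"grip": 1},{"tx": 0.013,"ty": -0.145,"tz": 0,"ax": 0,"ay": 0,"az": -0.35,"grip": 1},{"tx": 0.016,"ty": -0.18,"tz": 0,"ax": 0,"ay": 0,"az": -0.43,"grip": 1},{"tx": 0.019,"ty": -0.215,"tz": 0,"ax": 0,"ay": 0,"az": -0.51,"grip": 1},{"tx": 0.022,"ty": -0.25,"tz": 0,"ax": 0,"ay": 0,"az": -0.59,"grip": 1},{"tx": 0.025,"ty": -0.285,"tz": 0,"ax": 0,"ay": 0,"az": -0.67,"grip": 1},{"tx": 0.028,"ty": -0.32,"tz": 0,"ax": 0,"ay": 0,"az": -0.76,"grip": 1},{"tx": 0.031,"ty": -0.355,"tz": 0,"ax": 0,"ay": 0,"az": -0.85,"grip": 1},{"tx": 0.034,"ty": -0.39,"tz": 0,"ax": 0,"ay": 0,"az": -0.93,"grip": 1},{"tx": 0.037,"ty": -0.42,"tz": 0,"ax": 0,"ay": 0,"az": -1.01,"grip": 1},{"tx": 0.04,"ty": -0.447,"tz": 0,"ax": 0,"ay": 0,"az": -1.07,"grip": 1},{"tx": 0.042,"ty": -0.468,"tz": 0,"ax": 0,"ay": 0,"az": -1.12,"grip": 1},{"tx": 0.043,"ty": -0.481,"tz": 0,"ax": 0,"ay": 0,"az": -1.145,"grip": 1},{"tx": 0.043,"ty": -0.487,"tz": 0,"ax": 0,"ay": 0,"az": -1.153,"grip": 1},{"tx": 0.043,"ty": -0.488,"tz": 0,"ax": 0,"ay": 0,"az": -1.153,"grip": 1},{"tx": 0.043,"ty": -0.488,"tz": 0,"ax": 0,"ay": 0,"az": -1.153,"grip": 1}]'

```text
clock: 6.95
tcp_pos: [0.5394, 0.2001, 0.2051]
eef_rot: [[0.358, 0.934, -0.0], [0.934, -0.358, -0.0], [-0.0, -0.0, -1.0]]
contact_force: [-0.2, -0.7, -3.7]
finger_gap: 0.134
gripper_force: 58.7
```

Run:
```python
from h import *
s=env.state();print(s['contact_force'],s['finger_gap'],s['tcp_pos'])
move([.5397,.2,.205],-20.9)
for n in('top','scene'):
    p,d=snapshot(n); W=world(n,d); np.save(n+'2.npy',W); save(p,n+'2.png')
    c=camera_params(n); q=np.array(c['R'])@np.array([.54,.2,.17])+c['t']; print(n,q[0]/q[2]*c['fx']+c['cx'],q[1]/q[2]*c['fy']+c['cy'])
    if n=='top': t=p
    else: sc=p
a=cv2.resize(t[80:230,110:310,::-1],(400,300)); b=cv2.resize(sc[170:350,330:530,::-1],(400,360))
o=np.zeros((360,800,3),np.uint8);o[:300,:400]=a;o[:,400:]=b;cv2.imwrite('pics/c2.png',o)
```

```text
[-0.22517245 -0.69827342 -3.74456376] 0.13426817148308234 [0.53936998 0.2001063  0.2051333 ]
shift [0.     0.0003 0.0001] rotvec [-0.0002  0.0003 -0.001 ] yaw now -20.95
top 191.0212567490897 147.56746552411664
scene 436.59646903287796 255.2711870673712
```

View pics/c2.png

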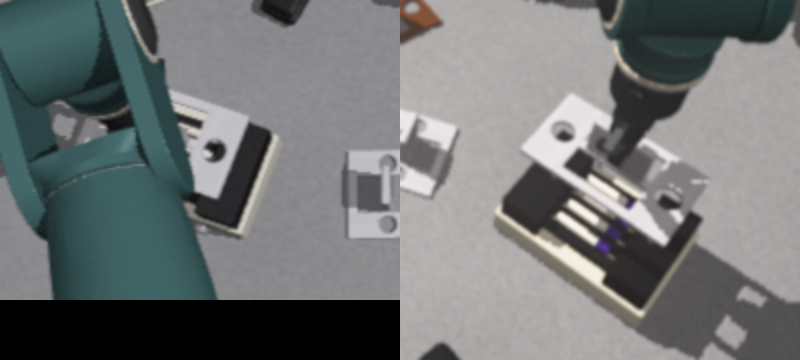

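The frame hangs over the mixer. In the scene view its holes are at about (412,235) and (466,269). I'll measure its pose in hand.

```bash
cat > m.py <<'E'
from h import *
def frame(W,z0,z1,c,rad=.11):
    P=W.reshape(-1,3);P=P[(P[:,2]>z0)&(P[:,2]<z1)&(np.hypot(P[:,0]-c[0],P[:,1]-c[1])<rad)]
    A=np.c_[P[:,:2]-c,np.ones(len(P))];k=np.linalg.lstsq(A,P[:,2],rcond=None)[0]
    g=np.abs(A@k-P[:,2])<.004;k=np.linalg.lstsq(A[g],P[g,2],rcond=None)[0]
    print(len(P),g.sum(),'slope',k[:2].round(4),'z top at centre',k[2].round(4)); 
    r=cv2.minAreaRect((P[g][:,:2]*1000).astype(np.float32));print(r);return k
E
python3 - <<'E'
from m import *
W=np.load('scene2.npy');k=frame(W,.165,.2,np.array([.54,.2]))
h=[ray('scene',u,v,.181) for u,v in((412.2,234.8),(465.8,269))]
d=h[1]-h[0];print(h,(h[0]+h[1])/2,np.linalg.norm(d),np.degrees(np.arctan2(d[1],d[0])))
T=np.load('top2.npy');frame(T,.165,.2,np.array([.54,.2]))
# pins from scene start view
S=np.load('scene0.npy').reshape(-1,3)
for c in((.565,.266),(.5145,.1345)):
    P=S[(np.hypot(S[:,0]-c[0],S[:,1]-c[1])<.02)&(S[:,2]>.095)&(S[:,2]<.13)];print(len(P),P.mean(0),P[:,2].max())
E
```

```text
2093 1953 slope [-0.0031 -0.0008] z top at centre 0.1852
((538.7471923828125, 197.00503540039062), (190.9318389892578, 114.35519409179688), 69.01822662353516)
[array([0.50981595, 0.1334224 , 0.181     ]), array([0.56121965, 0.26747475, 0.181     ])] [0.5355178  0.20044858 0.181     ] 0.14357009022778527 69.02018452004081
979 896 slope [-0.0025 -0.0019] z top at centre 0.1856
((541.1524658203125, 194.71347045898438), (192.02023315429688, 109.60250091552734), 67.20018005371094)
23 [0.56762708 0.26800905 0.10448336] 0.11365303047684087
18 [0.51802832 0.13789189 0.10591828] 0.11603741198460288
```

The frame is level at yaw 69.0°, and its centre is within 3 mm of the pin midpoint, against 10 mm of hole clearance. I'll lower it.

Call:
send_rows --increments '[{"tx": 0,"ty": 0,"tz": 0.005,"ax": 0,"ay": 0,"az": 0,"grip": 1},{"tx": 0,"ty": 0,"tz": 0.015,"ax": 0,"ay": 0,"az": 0,"grip": 1},{"tx": 0,"ty": 0,"tz": 0.027,"ax": 0,"ay": 0,"az": 0,"grip": 1},{"tx": 0,"ty": 0,"tz": 0.04,"ax": 0,"ay": 0,"az": 0,"grip": 1},{"tx": 0,"ty": 0,"tz": 0.05,"ax": 0,"ay": 0,"az": 0,"grip": 1},{"tx": 0,"ty": 0,"tz": 0.058,"ax": 0,"ay": 0,"az": 0,"grip": 1},{"tx": 0,"ty": 0,"tz": 0.065,"ax": 0,"ay": 0,"az": 0,"grip": 1},{"tx": 0,"ty": 0,"tz": 0.072,"ax": 0,"ay": 0,"az": 0,"grip": 1},{"tx": 0,"ty": 0,"tz": 0.078,"ax": 0,"ay": 0,"az": 0,"grip": 1},{"tx": 0,"ty": 0,"tz": 0.083,"ax": 0,"ay": 0,"az": 0,"grip": 1},{"tx": 0,"ty": 0,"tz": 0.087,"ax": 0,"ay": 0,"az": 0,"grip": 1},{"tx": 0,"ty": 0,"tz": 0.087,"ax": 0,"ay": 0,"az": 0,"grip": 1}]'

```text
clock: 8.25
tcp_pos: [0.5394, 0.2005, 0.1178]
eef_rot: [[0.357, 0.934, -0.001], [0.934, -0.357, -0.0], [-0.0, -0.001, -1.0]]
contact_force: [0.3, -0.3, -3.9]
finger_gap: 0.131
gripper_force: 58.7
```

Call:
send_rows --increments '[{"tx": 0,"ty": 0,"tz": 0.002,"ax": 0,"ay": 0,"az": 0,"grip": 1},{"tx": 0,"ty": 0,"tz": 0.004,"ax": 0,"ay": 0,"az": 0,"grip": 1},{"tx": 0,"ty": 0,"tz": 0.006,"ax": 0,"ay": 0,"az": 0,"grip": 1},{"tx": 0,"ty": 0,"tz": 0.007,"ax": 0,"ay": 0,"az": 0,"grip": 1},{"tx": 0,"ty": 0,"tz": 0.007,"ax": 0,"ay": 0,"az": 0,"grip": 1}]'

```text
clock: 8.75
tcp_pos: [0.5396, 0.2005, 0.1116]
eef_rot: [[0.357, 0.934, 0.0], [0.934, -0.357, 0.0], [0.0, 0.0, -1.0]]
contact_force: [-1.9, -0.5, 0.5]
finger_gap: 0.134
gripper_force: 59.1
```

Run:
```python
from m import *
p,d=snapshot('scene');W=world('scene',d);k=frame(W,.081,.102,np.array([.54,.2]))
cv2.imwrite('pics/c3.png',cv2.resize(p[190:350,350:510,::-1],(560,560),interpolation=cv2.INTER_CUBIC))
```

```text
2545 1970 slope [-0.0115 -0.0029] z top at centre 0.0906
((542.13134765625, 202.51174926757812), (205.97576904296875, 139.87071228027344), 69.590087890625)
```

View pics/c3.png

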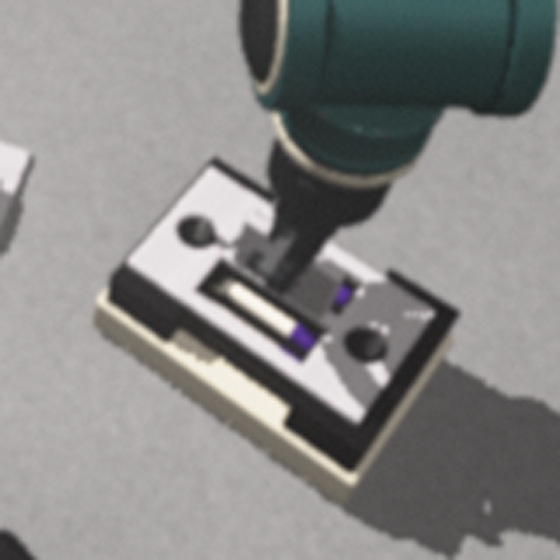

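The frame lies on the ledges with a pin in each hole, at about (197,230) and (367,342), and the weight has transferred to the mixer. I'll release and retreat.

Call:
send_rows --increments '[{"tx": 0,"ty": 0,"tz": 0,"ax": 0,"ay": 0,"az": 0,"grip": 0.5},{"tx": 0,"ty": 0,"tz": 0,"ax": 0,"ay": 0,"az": 0,"grip": 0},{"tx": 0,"ty": 0,"tz": 0,"ax": 0,"ay": 0,"az": 0,"grip": -0.5},{"tx": 0,"ty": 0,"tz": 0,"ax": 0,"ay": 0,"az": 0,"grip": -0.8},{"tx": 0,"ty": 0,"tz": 0,"ax": 0,"ay": 0,"az": 0,"grip": -0.8},{"tx": 0,"ty": 0,"tz": 0,"ax": 0,"ay": 0,"az": 0,"grip": -0.8},{"tx": 0,"ty": 0,"tz": -0.01,"ax": 0,"ay": 0,"az": 0,"grip": -0.8},{"tx": 0,"ty": 0,"tz": -0.03,"ax": 0,"ay": 0,"az": 0,"grip": -0.8},{"tx": 0,"ty": 0,"tz": -0.06,"ax": 0,"ay": 0,"az": 0,"grip": -0.8},{"tx": 0,"ty": 0,"tz": -0.1,"ax": 0,"ay": 0,"az": 0,"grip": -0.8},{"tx": 0,"ty": 0,"tz": -0.14,"ax": 0,"ay": 0,"az": 0,"grip": -0.8},{"tx": 0,"ty": 0,"tz": -0.17,"ax": 0,"ay": 0,"az": 0,"grip": -0.8},{"tx": 0,"ty": 0,"tz": -0.18,"ax": 0,"ay": 0,"az": 0,"grip": -0.8},{"tx": 0,"ty": 0,"tz": -0.18,"ax": 0,"ay": 0,"az": 0,"grip": -0.8}]'

```text
clock: 10.2
tcp_pos: [0.5398, 0.2006, 0.2931]
eef_rot: [[0.357, 0.934, 0.002], [0.934, -0.357, 0.001], [0.002, 0.002, -1.0]]
contact_force: [-0.4, -0.3, 0.3]
finger_gap: 0.898
gripper_force: 0.0
```

Run:
```python
from m import *
p,d=snapshot('scene');W=world('scene',d);frame(W,.0885,.1,np.array([.54,.2]))
P=W.reshape(-1,3);g=P[(np.hypot(P[:,0]-.54,P[:,1]-.2)<.055)&(P[:,2]>.143)&(P[:,2]<.16)];print(len(g),cv2.minAreaRect((g[:,:2]*1000).astype(np.float32)),np.median(g[:,2]))
cv2.imwrite('pics/c4.png',cv2.resize(p[190:350,350:510,::-1],(560,560),interpolation=cv2.INTER_CUBIC))
```

```text
1816 1778 slope [-0.     -0.0001] z top at centre 0.0916
((538.7469482421875, 203.50241088867188), (202.2571563720703, 130.023681640625), 68.98146057128906)
165 ((539.5634765625, 198.09469604492188), (75.35354614257812, 13.291521072387695), 69.77851104736328) 0.14863402264217745
```

View pics/c4.png

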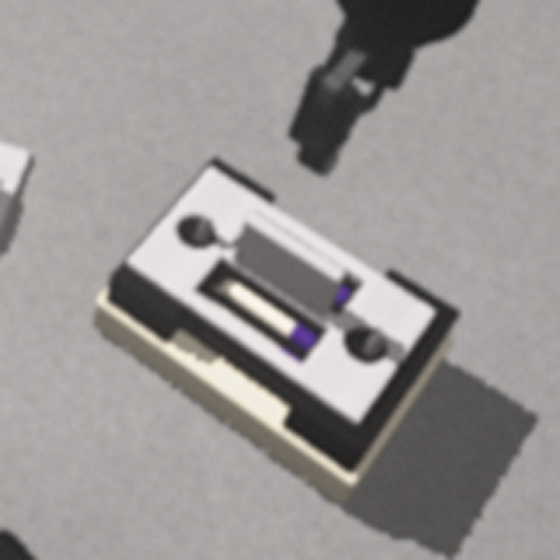

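The picture shows the frame lying flat with a pin in each hole, at about (197,230) and (367,342), and the gripper clear of it. The measurements agree: level, top at 91.6 mm, and the grip centre within 2 mm of the pin midpoint.

```bash
python3 -c "
from bench import env
print(env.job_done())"
```

```text
the job is handed in; nothing more can be done
None
```

The longer frame lies flat and released on the mixer with a pin through each end hole, the shorter frame was not touched, and the job was handed in at about 10 s; no verdict came back.

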